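# Turn the desk organiser to bring the jar round and throw its brake

### The job

Push the cork-topped turntable round with a fingertip until the glass jar on it stands in line with the steel index fin on the fixed foot, then push the black-knobbed brake lever beside the turntable over past its middle, so that it snaps in over the disc and the brake is on. Pick nothing up: the jar, pen, highlighters and binder clip ride along in their places, and the things on the desk around stay where they are. Finish with the jar still in line with the fin and the hand clear.

Things in the scene. Friction and masses are not known exactly. Their poses are not given: they have to be found in the camera images.
- base: Fixed black foot of the turntable, 210 mm across. Origin: on the desk top at the turntable's axis (z up is the axis). Its -x direction points to the index fin, its +y direction to the brake lever. It does not move, but its place and heading differ each time.
- index (a point): Top of the steel index fin, an upright 12 x 12 mm, 46 mm high, on a flat tongue of the foot; 160 mm from the turntable's axis along the foot's -x.
- disc_center (a point): Centre of the top face of the turning disc (wood with cork inlay, 260 mm across, top 40 mm above the desk); its frame turns with it. In it the jar seat is at (-76, 0) mm, the peg at (0, -100) mm. It turns without end either way, with slight friction (0.6 N at the peg), stays where left, and starts 0.5 to 1.5 rad counter-clockwise from above of in line. The brake holds it.
- peg_top (a point): Top centre of the steel finger peg fixed upright near the disc's edge: 14 mm in diameter, 50 mm high, top 90 mm above the desk, 100 mm from the axis, 90 degrees counter-clockwise of the jar. The disc is turned by pushing sideways on it. Beyond 60 mm from the axis the disc is bare for 45 degrees either side of the peg.
- jar_center (a point): Centre (31 mm up) of the loose glass jar with aluminium screw lid, 51 mm in diameter, 61 mm high, standing in a 6 mm high ring on the disc, 76 mm from the axis; its top is 101 mm above the desk. In line means its centre lies on the line from the axis to the index fin, on the fin's side.
- jar_seat (a point): Middle of the jar's seat on the disc, at the jar's half height; the jar's centre stays here while it rides along.
- brake (a joint): Angle of the brake lever, rad: 0 = off, leaning 0.5 rad outward from vertical, away from the disc; 0.5 = upright, the middle; about 1.0 = on, leaning 0.5 rad inward, its rubber shoe down on the disc's rim. A spring drives it from the middle to the nearer end; starting it over takes 3 to 4 N at its knob, pushed towards the turntable's axis.
- brake_tip (a point): Centre of the lever's 20 mm black knob, 60 mm from the pivot on a 10 mm steel bar. With the brake off it is about 99 mm above the desk and 199 mm from the turntable's axis; upright it is 106 mm high and 170 mm from the axis.
- brake_pivot (a point): Pivot of the brake lever: 46 mm above the desk, 170 mm from the turntable's axis along the foot's +y, between two cheeks that reach 56 mm above the desk (30 mm wide over both along x, 34 mm along y). The pivot axis is the foot's x axis. The space outside the lever (farther along +y) is free.
- pen_center (a point): Middle of the loose steel pen, 10 mm thick, 132 mm long, lying in a groove on the disc. Not to be handled.
- marker_a_center (a point): Middle of a loose yellow highlighter tube, 15 mm thick, 110 mm long, lying in a groove on the disc. Not to be handled.
- marker_b_center (a point): Middle of the other loose yellow highlighter tube, 15 mm thick, 85 mm long, lying in the outermost groove. Not to be handled.
- clip_center (a point): Middle of the loose red binder clip, 32 x 16 x 14 mm, lying on the cork. Not to be handled.
- jar: The same jar; origin at the centre of its underside, z along the jar.
- mug: White ceramic mug, 78 mm across, 85 mm high, on the desk to the right of the turntable; origin at its underside. To be left alone.
- notebook: Blue notebook 150 x 105 x 16 mm lying on the desk; origin at its underside. To be left alone.
- tape: Roll of clear tape, 68 mm across, 20 mm high, on the left of the desk; origin at its underside. To be left alone.
- stapler: Stapler 120 x 32 x 37 mm on the left of the desk; origin at its underside. To be left alone.
There are look-alikes about, which are no part of the job. Of the things that look like the jar, the middle-sized one is meant.

How it is judged:
By the outcome, as a careful person would: the job done as asked, in the order asked, and still so for the second after the job is handed in, with the robot touching nothing.
It also fails if it takes over 51 s, if anything falls off the work surface, if the arm or the gripper's body presses on something with over 40 N, if the wrist force passes 120 N, or if a joint passes its speed limit or range.

### The arm

A 6-joint arm with a two-finger parallel gripper is mounted at the origin on the work surface. World frame = base frame: x ahead of the robot, y to its left, z up, the work surface at z = 0. Lengths are in m, angles in degrees, forces in N, time in s.
With the tool pointing down it reaches from about 0.3 to 0.75 m from the base axis. Payload 8.5 kg.
Tool frame: the origin (TCP) lies midway between the tips of the shut fingers; the grasp point (between the pads) lies 19 mm behind it; z points along the fingers, y is the direction in which the jaws open and shut (so a half turn about z gives the same grasp; the last joint's range is limited). The gripper opens to 85 mm and grips with 20 to 120 N. Pads are 22 mm wide; open, the fingers measure 114 mm over their backs; the gripper's body (76 mm by 85 mm) begins 54 mm behind the grasp point. The pads swing forward as they close: fully open they stand 13 mm farther back than shut.
Start: joints at [-86.935, 21.807, 74.336, -0, 83.858, -12.336], TCP at [0.146, -0.53, 0.231] pointing down, gripper open.
Joint ranges: [-178.18, 178.18], [-50.72, 133.34], [12.68, 142.11], [-81.47, 261.47], [9.98, 163.14], [-165.26, 165.26]. Speed limits (degrees/s): [136.94, 136.94, 180, 180, 180, 180].

### API

Orientations are given as a 3x3 rotation matrix whose columns are the frame's x, y, z axes.
In Python, from rig import env, viewer, ticket gives the robot as it stands. The module is installed in compiled form; this text tells all that it offers.
- The arm moves only by the shell command python3 -m pendant 'ROWS' [FORCE]. ROWS is JSON, a list of rows, each a list of 3 entries, a list of its own where there are three numbers: the shift along the world's x, y, z in mm, then the turn about the world's z in rad, then the opening, from -1 (shut) to 1 (fully open). A call has 1 to 12 rows; each row shifts and turns the pose as measured when the row begins; what a row does not reach is not made up. A row lasts 1/8 s, in which the tool goes at most 62.5 mm and 10.7 degrees, less where a joint would pass 70% of its speed; a pose out of reach is approached as far as the arm can. A call with a gripper value outside its range is refused whole. The fingers move at their own pace and stop on an object; FORCE is the grip in N (left out, the last holds). Time passes only in rows, so rows that do not move let the fingers close. It gives the time, the measured TCP pose, the force and the opening at its end, in the units of the state.
- env.observe(): the state, without advancing time (a new reading comes with each control period).
- viewer.get_image(name): name is "scene" or "top" or "wrist"; returns (picture, depth): 384x512x3 uint8, red, green, blue; 384x512 float32, m along the optical axis (not along the pixel's ray), 0 where there is no reading.
- viewer.camera_params(name): a dict with "fx", "fy", "cx", "cy" (pixels), "D" ([k1, k2, p1, p2, k3] as OpenCV has them; the pictures are not rectified), "rvec" (rotation vector, rad) and "tvec" (3), from world to camera coordinates, as OpenCV has them; the wrist camera has in their place "T_tool_cam" (4x4, takes a point from camera to tool coordinates, whose origin is the TCP and whose axes are the flange's). Camera axes: x right, y down, z forward; pixel columns grow to the right and rows downward; lengths in m; the calibration is good to about 2 mm. A picture is of the moment at which its call begins: read the wrist's pose just before it. camera_params takes no time and is no camera call.
- ticket.close_job(): hands the job in, once; it reports no verdict.
The state is a dict: "time_s": time; "q": joint angles; "qvel": joint speeds; "joint_efforts": joint torques, N m; "position": TCP position; "tool_rot": TCP orientation; "ft_force": force on the tool from outside, world axes, zero at the start; "wrist_torque": the same for the moment, N m; "grip_width": finger opening in m.
Only numpy, scipy, OpenCV 4.12 (cv2) and the standard library are available. Lean on these libraries where they do the work, as an engineer would, in place of code of your own. Each camera call takes 0.05 s, during which the arm holds its last target. There are 200 camera calls.

## Working session

There is one attempt and no reset: what is moved stays moved. The work goes in short steps, Python scripts to look and compute and a shell command to move; the robot and the scene stay as the last step left them, time stands still between calls to the robot, and variables do not carry over. Pictures are saved under pics/ and viewed, about 8 in all and at most 12, crops included, and the job is handed in when it is done.

```bash
mkdir -p pics; cat > h.py <<'E'
import numpy as np, cv2
from rig import env, viewer
def grab(n,f):
    im,d=viewer.get_image(n); cv2.imwrite('pics/'+f+'.png',im[:,:,::-1]); np.savez('pics/'+f,im=im,d=d); return im,d
def cam(n):
    p=viewer.camera_params(n); K=np.array([[p['fx'],0,p['cx']],[0,p['fy'],p['cy']],[0,0,1.]]); return p,K
def ray(n,uv):
    p,K=cam(n); R=cv2.Rodrigues(np.array(p['rvec'],float))[0]; t=np.array(p['tvec'],float).ravel()
    x=cv2.undistortPoints(np.array(uv,float).reshape(-1,1,2),K,np.array(p['D'],float))[:,0]
    return -R.T@t,(np.c_[x,np.ones(len(x))]@R)
def onz(n,uv,z):
    o,d=ray(n,uv); return o+d*((z-o[2])/d[:,2])[:,None]
def proj(n,P):
    p,K=cam(n); return cv2.projectPoints(np.array(P,float).reshape(-1,1,3),np.array(p['rvec'],float),np.array(p['tvec'],float),K,np.array(p['D'],float))[0][:,0]
E
python3 - <<'E'
from h import *
a,_=grab('top','t0'); b,_=grab('scene','s0')
s=env.observe(); print(s['time_s'],s['position'],s['tool_rot'],s['grip_width'])
E
```

```text
0.1 [ 0.14603947 -0.52999308  0.2307719 ] [[ 9.64105947e-01  2.65517826e-01 -7.89050808e-05]
 [ 2.65517692e-01 -9.64105065e-01  1.33371661e-03]
 [ 2.78052748e-04 -1.30679481e-03 -9.99999107e-01]] 0.08558667534991461
```

View pics/t0.png

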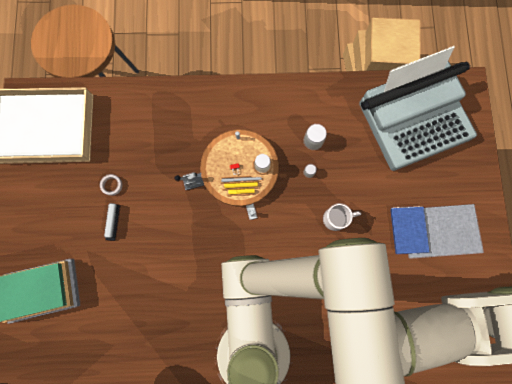

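View pics/s0.png

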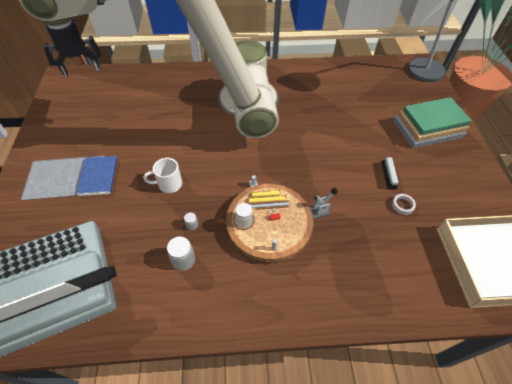

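Top view: the disc is around (240,167), the fin (251,212), the lever knob (178,178) and the peg (238,134). There are three jars: on the disc at (262,163), a large one at (316,137) and a small one at (310,171). The middle-sized jar is the one on the disc; I'll confirm that in an enlarged crop and measure.

```bash
python3 - <<'E'
from h import *
a=np.load('pics/t0.npz')['im'];b=np.load('pics/s0.npz')['im']
A=cv2.resize(a[115:225,165:330],None,fx=4.8,fy=4.8,interpolation=cv2.INTER_CUBIC)
cv2.imwrite('pics/c0.png',A[:,:,::-1])
B=cv2.resize(b[165:275,175:345],None,fx=4.7,fy=4.7,interpolation=cv2.INTER_CUBIC)
cv2.imwrite('pics/c1.png',B[:,:,::-1])
for n,uv in (('top',[240,167]),('scene',[270,222])): print(onz(n,[uv],.04), ray(n,[uv])[0])
E
```

```text
[[0.59372307 0.02757964 0.04      ]] [ 0.26531272 -0.02018419  1.33834863]
[[0.60769552 0.03106961 0.04      ]] [ 1.14230257 -0.05576602  0.95953346]
```

View pics/c0.png

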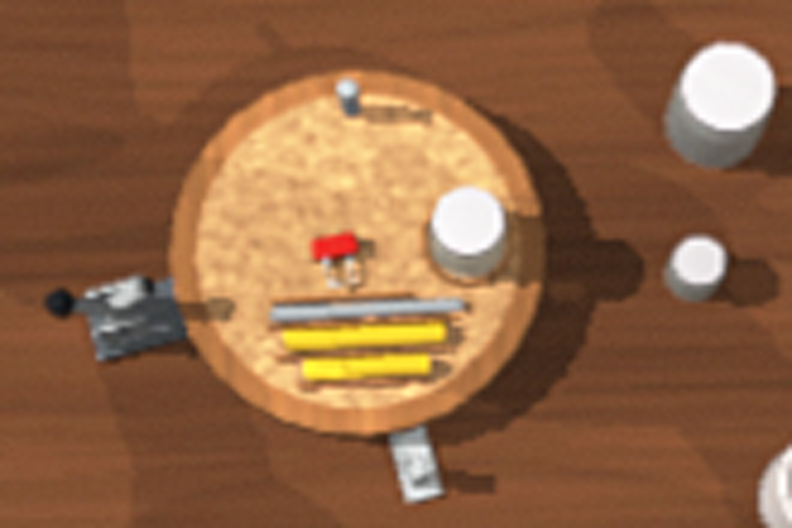

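View pics/c1.png

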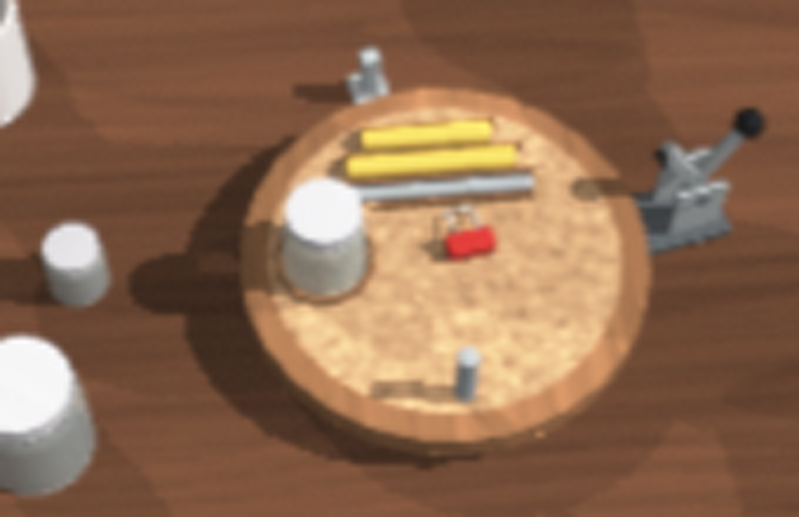

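The jar in the ring on the disc, crop (468,218), is mid-sized between its two neighbours, so it is the one meant. Now to triangulate the points.

```bash
cat >> h.py <<'E'
def disc(n,im,c0):
    # rim points: undistorted ray -> plane z=.04 ; radial edge search of tan vs dark
    hsv=cv2.cvtColor(im,cv2.COLOR_RGB2HSV)
    P=[]
    c=np.array(c0,float)
    for it in range(3):
        P=[]
        for a in np.radians(np.arange(0,360,3)):
            r=np.arange(.118,.145,.0005)
            q=np.c_[c[0]+r*np.cos(a),c[1]+r*np.sin(a),0*r+.04]
            uv=proj(n,q).astype(np.float32)
            v=cv2.remap(hsv[:,:,2].astype(np.float32),uv[:,0].reshape(1,-1),uv[:,1].reshape(1,-1),cv2.INTER_LINEAR)[0]
            g=np.convolve(v,np.r_[-np.ones(6),np.ones(6)],'valid'); i=g.argmax()   # convolve flips: +left - right
            if g[i]>150: P.append(q[i+6,:2]);
        P=np.array(P)
        for k in range(5):
            A=np.c_[2*P,np.ones(len(P))]; s=np.linalg.lstsq(A,(P**2).sum(1),rcond=None)[0]
            R=np.sqrt(s[2]+s[0]**2+s[1]**2); e=abs(np.hypot(*(P-s[:2]).T)-R); P=P[e<max(.0025,np.median(e)*2)]
        c=s[:2]
    return c,R,len(P)
def tri(t,s):
    o1,d1=ray('top',[t]);o2,d2=ray('scene',[s]);d1=d1[0];d2=d2[0]
    k=np.linalg.lstsq(np.c_[d1,-d2],o2-o1,rcond=None)[0]; p,q=o1+k[0]*d1,o2+k[1]*d2
    return (p+q)/2,np.linalg.norm(p-q)
E
python3 - <<'E'
from h import *
a=np.load('pics/t0.npz')['im'];b=np.load('pics/s0.npz')['im']
ct=disc('top',a,[.6,.03]);cs=disc('scene',b,[.6,.03]);print(ct,cs)
T=lambda x,y:[165+(x+.5)/4.8-.5,115+(y+.5)/4.8-.5]
S=lambda x,y:[175+(x+.5)/4.7-.5,165+(y+.5)/4.7-.5]
D={'peg':((347,88),(468,355),.09),'jarlid':((468,218),(324,210),.101),'knob':((60,302),(749,123),.099),'fin':((415,466),(370,56),.046)}
for k,(t,s,z) in D.items():
    p,e=tri(T(*t),S(*s)); pt=onz('top',[T(*t)],z)[0];ps=onz('scene',[S(*s)],z)[0]
    c=(ct[0]+cs[0])/2; m=(pt+ps)[:2]/2-c
    print(k,p.round(4),round(e,4),'planes',pt.round(4),ps.round(4),'r',np.hypot(*m).round(4),'ang',np.degrees(np.arctan2(m[1],m[0])).round(2))
E
```

```text
(array([0.59573713, 0.03062853]), np.float64(0.12962586195651346), 112) (array([0.59473976, 0.02987025]), np.float64(0.12994009745056975), 97)
peg [0.6947 0.033  0.0914] 0.0012 planes [0.6952 0.0336 0.09  ] [0.694  0.0325 0.09  ] r 0.0994 ang 1.62
jarlid [ 0.5986 -0.0455  0.1034] 0.0005 planes [ 0.5993 -0.0453  0.101 ] [ 0.5971 -0.0458  0.101 ] r 0.0759 ang -87.78
knob [0.5493 0.2232 0.1013] 0.0006 planes [0.5499 0.2239 0.099 ] [0.5477 0.2236 0.099 ] r 0.199 ang 103.49
fin [ 0.4418 -0.0068  0.049 ] 0.0022 planes [ 0.4423 -0.0056  0.046 ] [ 0.4395 -0.0077  0.046 ] r 0.1587 ang -166.54
```

Everything agrees with the given radii. The axis is at (0.595, 0.030), the foot heading is 13.5°, the jar is at −88.1° and in line is −166.5°, so the disc turns 78.4° clockwise. I'll travel with the fingers shut and the tool turned so its narrow face pushes tangentially.

```bash
python3 -m pendant '[[[38,42,0],0.112,-1],[[38,42,0],0.112,-1],[[38,42,0],0.112,-1],[[38,42,0],0.112,-1],[[38,42,0],0.112,-1],[[38,42,0],0.112,-1],[[38,42,0],0.112,-1],[[38,42,0],0.112,-1],[[38,42,0],0.112,-1],[[38,42,0],0.112,-1],[[38,42,0],0.112,-1],[[38,42,0],0.112,-1]]'
```

```text
time_s: 1.6
position: [0.6109, -0.0095, 0.2271]
tool_rot: [[-0.079, 0.997, -0.007], [0.997, 0.079, 0.001], [0.001, -0.007, -1.0]]
ft_force: [-0.1, -0.1, 0.2]
grip_width: -0.0001
```

```bash
python3 -m pendant '[[[40,35,0],-0.04,-1],[[40,35,0],0,-1],[[0,0,0],0,-1]]'; python3 - <<'E'
from h import *
s=env.observe();c=np.array([.5952,.0302]);print(np.round((s['position']-np.r_[.6908,.0594,.06])*1000,1))
a=grab('wrist','w0')
E
```

```text
time_s: 1.98
position: [0.694, 0.0667, 0.2241]
tool_rot: [[-0.044, 0.999, -0.011], [0.999, 0.044, 0.002], [0.002, -0.01, -1.0]]
ft_force: [-0.3, -0.3, 0.4]
grip_width: -0.0
[  3.2   7.3 164.1]
```

View pics/w0.png

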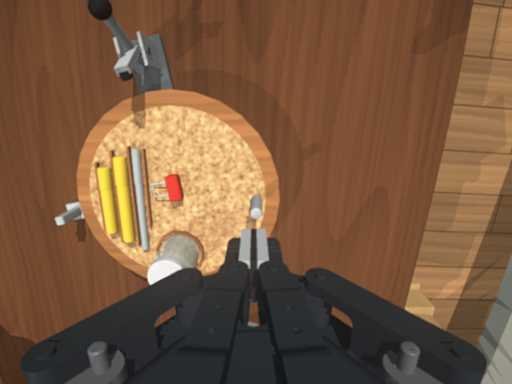

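The wrist view shows the peg at (256,205) and the shut fingertips at (253,235), much nearer the camera. I'll check numerically where the tip will land.

```bash
python3 - <<'E'
from h import *
s=env.observe();p=viewer.camera_params('wrist');T=np.array(p['T_tool_cam']);K=np.array([[p['fx'],0,p['cx']],[0,p['fy'],p['cy']],[0,0,1.]])
R=np.array(s['tool_rot']);t=np.array(s['position'])
W=np.eye(4);W[:3,:3]=R;W[:3,3]=t;C=W@T
print(C[:3,3])
x=cv2.undistortPoints(np.array([[[256,205.]],[[98.,8]]]),K,np.array(p['D'],float))[:,0]
for q,z in zip(x,(.09,.099)):
    d=C[:3,:3]@np.r_[q,1]; print(C[:3,3]+d*(z-C[2,3])/d[2])
V=np.linalg.inv(C)
P=np.array([[.694,.0667,.2241],[.694,.0667,.06],[.6947,.033,.09]])
pc=P@V[:3,:3].T+V[:3,3]
print(cv2.projectPoints(pc,np.zeros(3),np.zeros(3),K,np.array(p['D'],float))[0][:,0])
E
```

```text
[0.69086911 0.1377328  0.36788871]
[0.69518474 0.04051616 0.09      ]
[0.54697104 0.22152998 0.099     ]
[[255.94434934 238.89709053]
 [255.99222815 174.87007227]
 [255.2412377  211.5369024 ]]
```

Consistent: the tip will come down about 33 mm on the +y side of the peg. Descending.

```bash
python3 -m pendant '[[[0,0,-50],0,-1],[[0,0,-50],0,-1],[[0,0,-40],0,-1],[[0,0,-15],0,-1],[[0,0,0],0,-1]]'
```

```text
time_s: 2.65
position: [0.6907, 0.061, 0.0687]
tool_rot: [[-0.038, 0.999, -0.008], [0.999, 0.038, 0.0], [0.0, -0.008, -1.0]]
ft_force: [0.5, -0.4, 0.2]
grip_width: -0.0001
```

```bash
cat > wp.py <<'E'
from h import *
import sys
c=np.array([.5952,.0302]); s=env.observe(); p=np.array(s['position']);R=np.array(s['tool_rot'])
yaw=np.degrees(np.arctan2(R[1,1],R[0,1]));print('yaw',yaw.round(2),'pos',p.round(4),'peg angle if touching',
 np.degrees(np.arctan2(*(p[:2]-c)[::-1])-np.arcsin(.018/np.hypot(*(p[:2]-c)))).round(2),'r',np.hypot(*(p[:2]-c)).round(4))
for th in map(float,sys.argv[1:]):
    a=np.radians(th); q=c+.1*np.r_[np.cos(a),np.sin(a)]+.018*np.r_[-np.sin(a),np.cos(a)]
    print(th,((q-p[:2])*1000).round(1),'turn',np.radians(th-yaw).round(3)); p=np.r_[q,0];yaw=th
E
python3 wp.py 2 -5 -12 -19 -26 -33 -40 -47 -54 -61
```

```text
yaw 2.17 pos [0.6907 0.061  0.0687] peg angle if touching 7.52 r 0.1003
2.0 [ 3.9 -9.3] turn -0.003
-5.0 [  1.9 -12.3] turn -0.122
-12.0 [  0.4 -12.4] turn -0.122
-19.0 [ -1.1 -12.4] turn -0.122
-26.0 [ -2.6 -12.1] turn -0.122
-33.0 [ -4.1 -11.7] turn -0.122
-40.0 [ -5.5 -11.1] turn -0.122
-47.0 [ -6.8 -10.4] turn -0.122
-54.0 [-8.  -9.5] turn -0.122
-61.0 [-9.1 -8.4] turn -0.122
```

```bash
python3 -m pendant '[[[4,-9,-6],0,-1],[[2,-12,0],-0.12,-1],[[1,-12,0],-0.12,-1],[[-1,-12,0],-0.12,-1],[[-2,-12,0],-0.12,-1],[[0,0,0],0,-1]]'; python3 wp.py -30 -37 -44 -51 -58 -65 -70
```

```text
time_s: 3.4
position: [0.6991, -0.001, 0.0712]
tool_rot: [[0.441, 0.897, 0.007], [0.897, -0.441, -0.0], [0.003, 0.007, -1.0]]
ft_force: [1.1, -0.8, -0.8]
grip_width: 0.0001
yaw -26.2 pos [ 0.6991 -0.001   0.0712] peg angle if touching -26.24 r 0.1085
-30.0 [-8.3 -3.2] turn -0.066
-37.0 [ -4.9 -11.4] turn -0.122
-44.0 [ -6.3 -10.7] turn -0.122
-51.0 [-7.5 -9.9] turn -0.122
-58.0 [-8.7 -8.9] turn -0.122
-65.0 [-9.7 -7.8] turn -0.122
-70.0 [-7.5 -4.8] turn -0.087
```

```bash
python3 -m pendant '[[[-8,-3,-8],-0.07,-1],[[-6,-11,-1],-0.12,-1],[[-7,-10,-1],-0.12,-1],[[-8,-10,0],-0.12,-1],[[0,0,0],0,-1]]'; python3 wp.py -56 -60 -65 -70 -73 -75; python3 - <<'E'
from h import *
a,_=grab('top','t1')
A=cv2.resize(a[115:225,165:330],None,fx=4.8,fy=4.8,interpolation=cv2.INTER_CUBIC)
cv2.imwrite('pics/c2.png',A[:,:,::-1])
E
```

```text
time_s: 4.03
position: [0.673, -0.035, 0.0657]
tool_rot: [[0.773, 0.634, 0.017], [0.634, -0.773, -0.006], [0.009, 0.015, -1.0]]
ft_force: [-0.6, -0.3, -0.8]
grip_width: 0.0003
yaw -50.68 pos [ 0.673  -0.035   0.0657] peg angle if touching -50.19 r 0.1015
-56.0 [-6.9 -7.6] turn -0.093
-60.0 [-5.3 -4.8] turn -0.07
-65.0 [-7.  -5.4] turn -0.087
-70.0 [-7.5 -4.8] turn -0.087
-73.0 [-4.7 -2.6] turn -0.052
-75.0 [-3.2 -1.6] turn -0.035
```

View pics/c2.png

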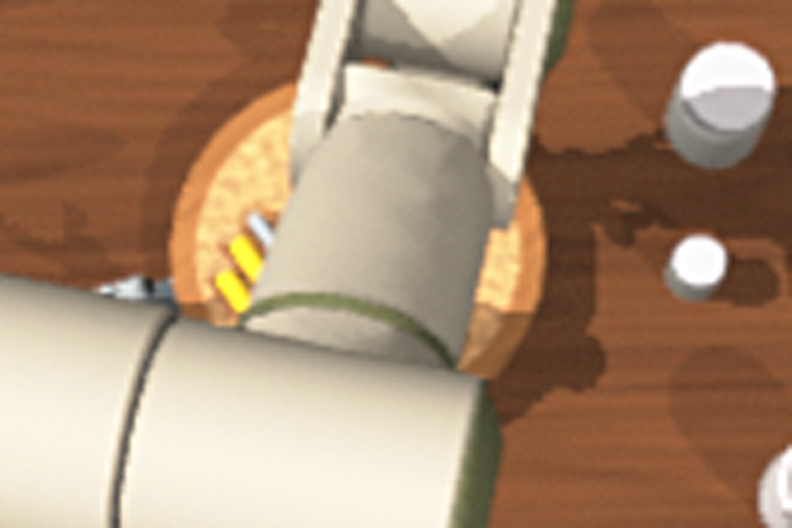

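The disc has turned with the peg and the top view is blocked by the arm. I'll carry on to about −70° and measure in the scene view.

```bash
python3 -m pendant '[[[-7,-7,-3],-0.09,-1],[[-6,-5,-1],-0.07,-1],[[-7,-5,-1],-0.087,-1],[[-5,-3,0],-0.06,-1],[[0,0,0],0,-1]]'; python3 wp.py -70 -73 -75; python3 - <<'E'
from h import *
a,_=grab('scene','s2')
A=cv2.resize(a[165:275,175:345],None,fx=4.7,fy=4.7,interpolation=cv2.INTER_CUBIC)
cv2.imwrite('pics/c3.png',A[:,:,::-1])
E
```

```text
time_s: 4.7
position: [0.6515, -0.0525, 0.0629]
tool_rot: [[0.924, 0.383, 0.022], [0.383, -0.924, -0.013], [0.015, 0.02, -1.0]]
ft_force: [-0.1, 0.8, -0.2]
grip_width: 0.0003
yaw -67.5 pos [ 0.6515 -0.0525  0.0629] peg angle if touching -66.12 r 0.1001
-70.0 [-5.2 -5.1] turn -0.044
-73.0 [-4.7 -2.6] turn -0.052
-75.0 [-3.2 -1.6] turn -0.035
```

View pics/c3.png

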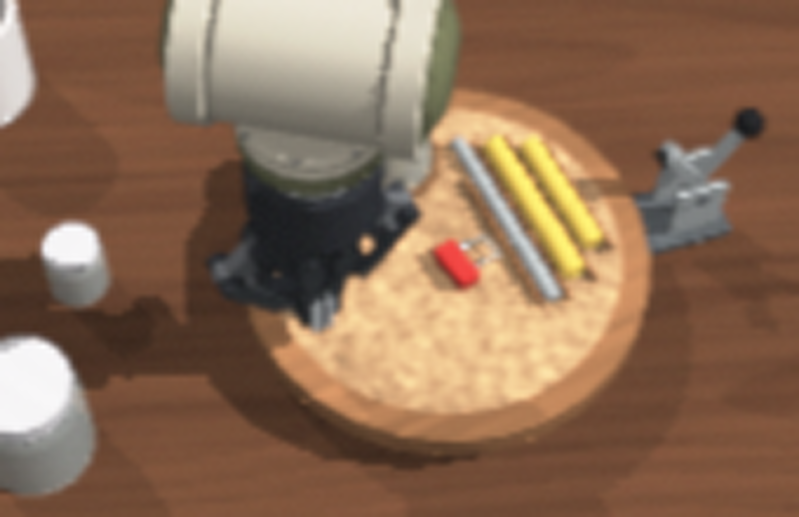

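The scene view shows the pen and highlighters turned, with the clip still in place. I'll measure the disc's rotation from the yellow tubes.

```bash
cat > rot.py <<'E'
from h import *
c=np.array([.5952,.0302])
def yel(im):
    h=cv2.cvtColor(im,cv2.COLOR_RGB2HSV); m=cv2.inRange(h,(24,170,110),(34,255,255)); m[:165]=0;m[280:]=0;m[:,:200]=0;m[:,340:]=0
    v,u=np.nonzero(m); P=onz('scene',np.c_[u,v],.046)[:,:2]; P=P[np.hypot(*(P-c).T)<.125]
    g=P.mean(0)-c; w,V=np.linalg.eigh(np.cov((P-P.mean(0)).T)); x=V[:,1]
    return len(P),np.degrees(np.arctan2(g[1],g[0])),np.degrees(np.arctan2(x[1],x[0])),np.hypot(*g)
def redc(im):
    h=cv2.cvtColor(im,cv2.COLOR_RGB2HSV); m=(cv2.inRange(h,(0,190,90),(5,255,255))|cv2.inRange(h,(175,190,90),(180,255,255))); m[:165]=0;m[280:]=0;m[:,:200]=0;m[:,340:]=0
    v,u=np.nonzero(m); P=onz('scene',np.c_[u,v],.05)[:,:2]; return len(P),P.mean(0)-c
def report(im):
    for n in (yel(np.load('pics/s0.npz')['im']),yel(im)): print(np.round(n,3))
    a=yel(np.load('pics/s0.npz')['im']);b=yel(im)
    f=lambda d,m:(d+m/2)%m-m/2
    print('rotation: centroid',f(b[1]-a[1],360).round(2),'axis',f(b[2]-a[2],180).round(2))
E
python3 -c "
from rot import *
report(np.load('pics/s2.npz')['im'])"
```

```text
Traceback (most recent call last):
  File "rot.py", line 12, in report
    for n in (yel(np.load('pics/s0.npz')['im']),yel(im)): print(np.round(n,3))
              ~~~^^^^^^^^^^^^^^^^^^^^^^^^^^^^^^
  File "rot.py", line 5, in yel
    v,u=np.nonzero(m); P=onz('scene',np.c_[u,v],.046)[:,:2]; P=P[np.hypot(*(P-c).T)<.125]
                         ~~~^^^^^^^^^^^^^^^^^^^^^^^^^
  File "h.py", line 12, in onz
    o,d=ray(n,uv); return o+d*((z-o[2])/d[:,2])[:,None]
        ~~~^^^^^^
  File "h.py", line 9, in ray
    x=cv2.undistortPoints(np.array(uv,float).reshape(-1,1,2),K,np.array(p['D'],float))[:,0]
      ~~~~~~~~~~~~~~~~~~~^^^^^^^^^^^^^^^^^^^^^^^^^^^^^^^^^^^^^^^^^^^^^^^^^^^^^^^^^^^^^
cv2.error: OpenCV(4.12.0) /io/opencv/modules/calib3d/src/undistort.dispatch.cpp:347: error: (-215:Assertion failed) CV_IS_MAT(_src) && CV_IS_MAT(_dst) && (_src->rows == 1 || _src->cols == 1) && (_dst->rows == 1 || _dst->cols == 1) && _src->cols + _src->rows - 1 == _dst->rows + _dst->cols - 1 && (CV_MAT_TYPE(_src->type) == CV_32FC2 || CV_MAT_TYPE(_src->type) == CV_64FC2) && (CV_MAT_TYPE(_dst->type) == CV_32FC2 || CV_MAT_TYPE(_dst->type) == CV_64FC2) in function 'cvUndistortPointsInternal'
```

```bash
python3 -c "
from rot import *
im=np.load('pics/s0.npz')['im'];h=cv2.cvtColor(im,cv2.COLOR_RGB2HSV)
T=lambda x,y:(int(175+x/4.7),int(165+y/4.7))
for q in [(430,135),(430,162),(400,215),(470,243),(620,230),(400,170)]: u,v=T(*q);print(q,h[v,u])"
```

```text
(430, 135) [ 26 143 250]
(430, 162) [ 26 143 249]
(400, 215) [ 15 107 222]
(470, 243) [  1 189 227]
(620, 230) [ 13 124 192]
(400, 170) [ 22 157 208]
```

```bash
sed -i 's/(24,170,110),(34,255,255)/(22,120,110),(34,255,255)/' rot.py; python3 -c "
from rot import *
report(np.load('pics/s2.npz')['im'])"
```

```text
[ 2.45000e+02 -1.78276e+02  9.08300e+01  7.60000e-02]
[ 2.59000e+02  1.14884e+02 -1.59060e+02  7.50000e-02]
rotation: centroid -66.84 axis -69.89
```

```bash
python3 -m pendant '[[[-5,-5,-1],-0.05,-1],[[-4,-2,0],-0.05,-1],[[-3,-1,0],-0.03,-1],[[0,0,0],0,-1],[[0,0,0],0,-1]]'; python3 wp.py -75 -76.5; python3 -c "
from rot import *
im,_=grab('scene','s3');report(im)
w,_=grab('wrist','w3')"
```

```text
time_s: 5.38
position: [0.6414, -0.059, 0.0625]
tool_rot: [[0.963, 0.269, 0.023], [0.269, -0.963, -0.016], [0.018, 0.021, -1.0]]
ft_force: [-0.4, -0.9, 0.5]
grip_width: 0.0002
yaw -74.42 pos [ 0.6414 -0.059   0.0625] peg angle if touching -72.92 r 0.1005
-75.0 [-3.  -2.7] turn -0.01
-76.5 [-2.4 -1.1] turn -0.026
[ 2.45000e+02 -1.78276e+02  9.08300e+01  7.60000e-02]
[ 2.57000e+02  1.09384e+02 -1.65608e+02  7.50000e-02]
rotation: centroid -72.34 axis -76.44
```

View pics/w3.png

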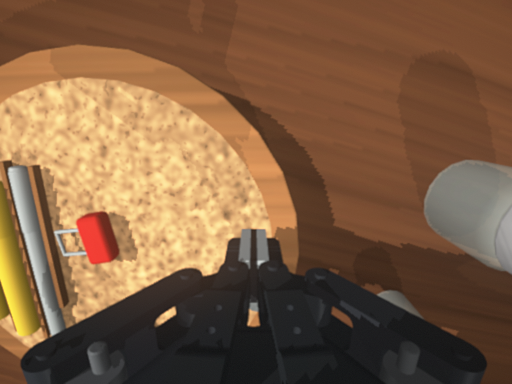

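The disc is about 4° short by this estimate. I'll back off, lift and swing aside for a precise look.

```bash
python3 -m pendant '[[[15,4,0],0,-1],[[5,2,45],0,-1],[[0,0,55],0,-1],[[0,-40,40],0,-1],[[-25,-55,0],0,-1],[[-30,-55,0],0,-1],[[-40,-45,0],0,-1],[[-40,-45,0],0,-1],[[0,0,0],0,-1]]'; python3 - <<'E'
from h import *
a,_=grab('top','t4'); b,_=grab('scene','s4')
A=cv2.resize(a[120:220,170:290],None,fx=4,fy=4,interpolation=cv2.INTER_CUBIC)
B=cv2.resize(b[172:272,222:342],None,fx=4,fy=4,interpolation=cv2.INTER_CUBIC)
cv2.imwrite('pics/c4.png',np.vstack([A,B])[:,:,::-1][:, :])
cv2.imwrite('pics/c4.png',np.hstack([cv2.resize(A,(400,333)),cv2.resize(B,(400,333))])[:,:,::-1])
E
```

```text
time_s: 6.6
position: [0.5218, -0.2984, 0.2064]
tool_rot: [[0.961, 0.275, 0.022], [0.275, -0.961, -0.017], [0.017, 0.022, -1.0]]
ft_force: [0.3, -0.1, -0.3]
grip_width: -0.0001
```

View pics/c4.png

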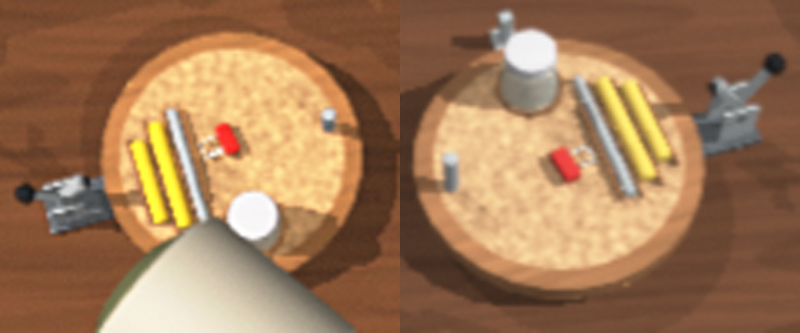

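The lid is at (253,216) and the peg at (329,117) in the left half; in the right half the lid is at (530,51) and the peg at (450,158). Everything still rides in place. Now measuring with masks.

```bash
cat > jar.py <<'E'
from h import *
c=np.array([.5952,.0302])
# lid: bright, colourless pixels whose ray meets z=.101 within .1 of the axis; fit minEnclosingCircle on that plane
def lid(n,im,thr=200):
    hsv=cv2.cvtColor(im,cv2.COLOR_RGB2HSV); m=((hsv[:,:,1]<25)&(hsv[:,:,2]>thr)).astype(np.uint8)
    k,L,S,C=cv2.connectedComponentsWithStats(m)
    out=[]
    for i in range(1,k):
        if S[i,4]<60: continue
        v,u=np.nonzero(L==i); P=onz(n,np.c_[u,v],.101)[:,:2]; q=P.mean(0)
        if np.hypot(*(q-c))<.11:
            (x,y),r=cv2.minEnclosingCircle(P.astype(np.float32)); d=np.r_[x,y]-c; d2=q-c
            out.append((n,S[i,4],'mean r %.4f ang %.2f'%(np.hypot(*d2),np.degrees(np.arctan2(d2[1],d2[0]))),'circ r %.4f ang %.2f R %.4f'%(np.hypot(*d),np.degrees(np.arctan2(d[1],d[0])),r)))
    return out
E
python3 - <<'E'
from jar import *
from rot import report
for n,f in (('top','t0'),('scene','s0'),('top','t4'),('scene','s4')): 
    for t in(190,225): print(f,t,lid(n,np.load('pics/'+f+'.npz')['im'],t))
s=400/480*4
T=lambda x,y:[170+(x+.5)/s-.5,120+(y+.5)/s-.5]
S=lambda x,y:[222+(x-400+.5)/s-.5,172+(y+.5)/s-.5]
for k,t,q,z in (('peg',(329,115),(450,157),.09),('lid',(253,216),(530,51),.101),('fin',None,(505,18),.046),('knob',(23,193),(774,63),.099)):
    for n,uv in (('top',t and T(*t)),('scene',S(*q))):
        if uv:
            d=onz(n,[uv],z)[0][:2]-c;print(k,n,np.hypot(*d).round(4),np.degrees(np.arctan2(d[1],d[0])).round(2))
report(np.load('pics/s4.npz')['im'])
E
```

```text
t0 190 [('top', np.int32(157), 'mean r 0.0755 ang -88.47', 'circ r 0.0752 ang -88.10 R 0.0229')]
t0 225 [('top', np.int32(148), 'mean r 0.0751 ang -88.08', 'circ r 0.0752 ang -88.08 R 0.0224')]
s0 190 [('scene', np.int32(231), 'mean r 0.0589 ang -90.25', 'circ r 0.0240 ang -92.54 R 0.0745')]
s0 225 [('scene', np.int32(160), 'mean r 0.0759 ang -88.54', 'circ r 0.0756 ang -88.17 R 0.0225')]
t4 190 [('top', np.int32(75), 'mean r 0.0465 ang 115.43', 'circ r 0.0466 ang 117.89 R 0.0552'), ('top', np.int32(160), 'mean r 0.0762 ang -163.95', 'circ r 0.0753 ang -164.13 R 0.0231')]
t4 225 [('top', np.int32(154), 'mean r 0.0759 ang -164.29', 'circ r 0.0754 ang -164.66 R 0.0225')]
s4 190 [('scene', np.int32(153), 'mean r 0.0755 ang -164.07', 'circ r 0.0743 ang -163.64 R 0.0249')]
s4 225 [('scene', np.int32(131), 'mean r 0.0759 ang -164.27', 'circ r 0.0762 ang -164.64 R 0.0217')]
peg top 0.0999 -74.91
peg scene 0.0999 -75.41
lid top 0.0768 -163.96
lid scene 0.0763 -163.5
fin scene 0.1584 -165.87
knob top 0.2006 103.07
knob scene 0.1992 104.03
[ 2.45000e+02 -1.78276e+02  9.08300e+01  7.60000e-02]
[ 2.57000e+02  1.09416e+02 -1.65618e+02  7.50000e-02]
rotation: centroid -72.31 axis -76.45
```

The jar is at about −164.5° against a target of −166.5°, so about 1.9° more. The contact model is now calibrated: the finger should end at (0.6384, −0.0605).

```bash
python3 -m pendant '[[[25,42,0],0,-1],[[25,42,0],0,-1],[[25,42,0],0,-1],[[25,42,0],0,-1],[[25,42,0],0,-1],[[22,38,0],0,-1],[[0,0,0],0,-1],[[0,0,0],0,-1]]'
```

```text
time_s: 7.7
position: [0.6788, -0.0258, 0.2049]
tool_rot: [[0.955, 0.295, 0.023], [0.296, -0.955, -0.014], [0.018, 0.021, -1.0]]
ft_force: [-0.5, -0.8, 0.3]
grip_width: -0.0002
```

```bash
python3 -m pendant '[[[-12,-27,0],-0.05,-1],[[0,0,-45],0,-1],[[0,0,-50],0,-1],[[0,0,-30],0,-1],[[0,0,-5],0,-1],[[0,0,0],0,-1]]'; python3 wp.py
```

```text
time_s: 8.45
position: [0.6655, -0.0563, 0.0745]
tool_rot: [[0.97, 0.243, 0.027], [0.243, -0.97, -0.017], [0.022, 0.023, -0.999]]
ft_force: [0.7, -0.6, 0.3]
grip_width: 0.0001
yaw -75.95 pos [ 0.6655 -0.0563  0.0745] peg angle if touching -60.18 r 0.1115
```

```bash
python3 -m pendant '[[[-10,0,-10],0,-1],[[-7,-1,-1],0,-1],[[-4,-1,0],0,-1],[[0,0,0],0,-1]]'; python3 wp.py
```

```text
time_s: 8.95
position: [0.6463, -0.0595, 0.0691]
tool_rot: [[0.97, 0.242, 0.036], [0.243, -0.97, -0.02], [0.03, 0.028, -0.999]]
ft_force: [0.0, -0.2, 0.1]
grip_width: -0.0002
yaw -75.98 pos [ 0.6463 -0.0595  0.0691] peg angle if touching -70.39 r 0.1032
```

```bash
python3 -m pendant '[[[-4,-1,-4],0,-1],[[-2.5,0,0],0,-1],[[0,0,0],0,-1],[[0,0,0],0,-1]]'; python3 wp.py
```

```text
time_s: 9.45
position: [0.6399, -0.0607, 0.0653]
tool_rot: [[0.97, 0.242, 0.037], [0.243, -0.97, -0.02], [0.031, 0.028, -0.999]]
ft_force: [1.2, 0.1, 0.3]
grip_width: -0.0004
yaw -75.98 pos [ 0.6399 -0.0607  0.0653] peg angle if touching -74.03 r 0.1013
```

```bash
python3 -m pendant '[[[-1.4,0,0],0,-1],[[0,0,0],0,-1],[[0,0,0],0,-1]]'; python3 wp.py; python3 -c "
from rot import *
im,_=grab('scene','s5');report(im)"
```

```text
time_s: 9.82
position: [0.6386, -0.0606, 0.0653]
tool_rot: [[0.969, 0.242, 0.037], [0.243, -0.97, -0.02], [0.031, 0.028, -0.999]]
ft_force: [0.4, -0.0, -0.7]
grip_width: 0.0001
yaw -75.97 pos [ 0.6386 -0.0606  0.0653] peg angle if touching -74.77 r 0.1007
[ 2.45000e+02 -1.78276e+02  9.08300e+01  7.60000e-02]
[ 2.61000e+02  1.07462e+02 -1.65947e+02  7.50000e-02]
rotation: centroid -74.26 axis -76.78
```

The marker rotation changed by −1.95°, as intended. Backing off, lifting and crossing to outside the lever, where the view of the jar should be clear.

```bash
python3 -m pendant '[[[15,4,0],0,-1],[[4,1,45],0,-1],[[0,0,55],0,-1],[[0,0,40],0,-1],[[-17,44,0],0,-1],[[-17,46,0],0,-1],[[-17,46,0],0,-1],[[-17,46,0],0,-1],[[-17,46,0],0,-1],[[-17,46,0],0,-1],[[-17,46,0],0,-1],[[0,0,0],0,-1]]'; python3 - <<'E'
from jar import *
from rot import report
a,_=grab('top','t6'); b,_=grab('scene','s6')
A=cv2.resize(a[120:220,165:285],(480,400),interpolation=cv2.INTER_CUBIC);B=cv2.resize(b[172:272,222:342],(480,400),interpolation=cv2.INTER_CUBIC)
cv2.imwrite('pics/c6.png',cv2.resize(np.hstack([A,B]),(800,333))[:,:,::-1])
for n,i in(('top',a),('scene',b)):print(lid(n,i,190),lid(n,i,225))
report(b)
E
```

```text
time_s: 11.38
position: [0.533, 0.2734, 0.2095]
tool_rot: [[0.97, 0.241, 0.037], [0.241, -0.97, -0.019], [0.031, 0.027, -0.999]]
ft_force: [0.9, -0.2, -0.4]
grip_width: 0.0
[('top', np.int32(84), 'mean r 0.0479 ang 122.30', 'circ r 0.0500 ang 124.33 R 0.0613'), ('top', np.int32(104), 'mean r 0.0741 ang -163.61', 'circ r 0.0763 ang -165.24 R 0.0220')] []
[] []
[ 2.45000e+02 -1.78276e+02  9.08300e+01  7.60000e-02]
[ 2.60000e+02  1.07555e+02 -1.66077e+02  7.50000e-02]
rotation: centroid -74.17 axis -76.91
```

View pics/c6.png

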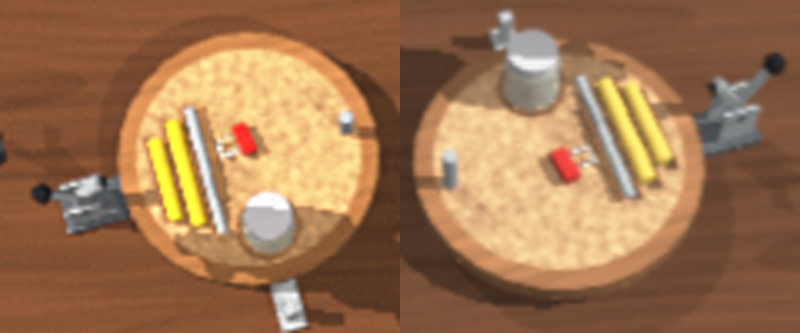

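The jar, pen, tubes and clip are all in place, but the lid is in shadow. I'll use depth (lid height band) for a measure that doesn't depend on the lighting.

```bash
cat > dep.py <<'E'
from h import *
c=np.array([.5952,.0302])
def pts(n,d):
    v,u=np.nonzero(d>0); o,r=ray(n,np.c_[u,v]); return o+r*d[v,u][:,None]
def meas(f):
    n={'t':'top','s':'scene'}[f[0]]; P=pts(n,np.load('pics/'+f+'.npz')['d'])
    q=P[:,:2]-c; r=np.hypot(*q.T); z=P[:,2]; a=np.degrees(np.arctan2(q[:,1],q[:,0])); o=f
    for k,m in (('lid',(r<.108)&(r>.045)&(z>.092)&(z<.11)),('peg',(r>.088)&(r<.112)&(z>.07)&(z<.098)),('fin',(r>.148)&(r<.172)&(abs(a+166.5)<6)&(z>.03)&(z<.055)),('knob',(r<.23)&(r>.12)&(abs(a-103.5)<6)&(z>.085)&(z<.12))):
        if k=='lid':
            g=q[m]; 
            if len(g)>20:
                (x,y),R=cv2.minEnclosingCircle(g.astype(np.float32)); o+=' | lidcirc %.2f R%.4f'%(np.degrees(np.arctan2(y,x)),R)
        if m.sum()>2: g=q[m].mean(0); o+=' | %s n%d r%.4f ang %.2f z%.3f'%(k,m.sum(),np.hypot(*g),np.degrees(np.arctan2(g[1],g[0])),z[m].mean())
    print(o)
E
python3 -c "
from dep import *
for f in 't0 s0 t4 s4 t6 s6'.split(): meas(f)"
```

```text
t0 | lidcirc -44.31 R0.0741 | lid n162 r0.0735 ang -88.47 z0.101 | peg n37 r0.0641 ang -39.16 z0.085 | fin n16 r0.1604 ang -166.76 z0.044 | knob n60 r0.1800 ang 103.88 z0.098
s0 | lidcirc -42.81 R0.0763 | lid n201 r0.0756 ang -83.30 z0.102 | peg n74 r0.0761 ang -41.12 z0.084 | fin n21 r0.1573 ang -165.04 z0.042 | knob n71 r0.1767 ang 102.92 z0.098
t4 | lidcirc -122.18 R0.0736 | lid n167 r0.0750 ang -163.76 z0.101 | peg n48 r0.0722 ang -131.46 z0.085 | knob n56 r0.1815 ang 103.84 z0.099
s4 | lidcirc -120.46 R0.0737 | lid n175 r0.0726 ang -159.86 z0.102 | peg n34 r0.0983 ang -76.07 z0.085 | fin n23 r0.1571 ang -165.01 z0.041 | knob n71 r0.1776 ang 103.04 z0.098
t6 | lidcirc -122.99 R0.0755 | lid n171 r0.0748 ang -164.87 z0.101 | peg n53 r0.0700 ang -135.10 z0.084 | fin n16 r0.1604 ang -166.76 z0.044 | knob n58 r0.1802 ang 103.83 z0.098
s6 | lidcirc -120.22 R0.0752 | lid n178 r0.0718 ang -161.98 z0.101 | peg n35 r0.1003 ang -76.06 z0.085 | fin n22 r0.1576 ang -164.98 z0.041 | knob n69 r0.1770 ang 102.94 z0.098
```

```bash
cat > dep2.py <<'E'
from h import *
from dep import pts
c=np.array([.5952,.0302])
def meas(f,jar=-165.):
    n={'t':'top','s':'scene'}[f[0]]; d=np.load('pics/'+f+'.npz')['d']; v,u=np.nonzero(d>0); P=pts(n,d); o=f
    for k,r,a,rad,z0,z1,zp in (('lid',.076,jar,.034,.097,.107,.101),('peg',.1,jar+90,.013,.084,.098,.09),('fin',.16,-166.5,.013,.040,.052,.046),('tip0',.199,103.5,.016,.09,.115,.101),('tip1',.141,103.5,.016,.085,.115,.101)):
        e=c+r*np.r_[np.cos(np.radians(a)),np.sin(np.radians(a))]
        m=(np.hypot(*(P[:,:2]-e).T)<rad)&(P[:,2]>z0)&(P[:,2]<z1)
        if m.sum()<4: continue
        q=onz(n,np.c_[u,v][m],zp)[:,:2]-c
        ctr=q.mean(0)
        if k=='lid': ctr=(q.min(0)+q.max(0))/2*.0+np.array(cv2.minEnclosingCircle(q.astype(np.float32))[0])*.5+q.mean(0)*.5
        o+=' | %s n%d r%.4f ang %.2f'%(k,m.sum(),np.hypot(*ctr),np.degrees(np.arctan2(ctr[1],ctr[0])))
    print(o)
E
python3 -c "
from dep2 import *
for f in 't0 s0'.split(): meas(f,-88.2)
for f in 't4 s4 t6 s6'.split(): meas(f)"
```

```text
t0 | lid n150 r0.0742 ang -88.54 | peg n14 r0.0982 ang 2.37 | fin n15 r0.1602 ang -166.70 | tip0 n36 r0.1988 ang 103.64 | tip1 n21 r0.1462 ang 105.04
s0 | lid n185 r0.0781 ang -87.06 | peg n24 r0.1022 ang 0.77 | fin n15 r0.1576 ang -165.10 | tip0 n41 r0.1954 ang 103.32 | tip1 n23 r0.1392 ang 100.54
t4 | lid n156 r0.0762 ang -165.08 | peg n14 r0.0976 ang -75.22 | tip0 n36 r0.1989 ang 103.63 | tip1 n18 r0.1459 ang 104.93
s4 | lid n160 r0.0751 ang -162.36 | peg n20 r0.1029 ang -73.75 | fin n13 r0.1582 ang -165.20 | tip0 n42 r0.1951 ang 103.35 | tip1 n22 r0.1392 ang 100.70
t6 | lid n156 r0.0765 ang -166.63 | peg n15 r0.0984 ang -76.78 | fin n14 r0.1598 ang -166.80 | tip0 n36 r0.1988 ang 103.61 | tip1 n20 r0.1455 ang 105.03
s6 | lid n160 r0.0745 ang -164.22 | peg n20 r0.1019 ang -75.49 | fin n14 r0.1581 ang -165.04 | tip0 n41 r0.1950 ang 103.33 | tip1 n22 r0.1392 ang 100.70
```

In the top view the lid is at −166.6°, the peg at −76.8°, the fin at −166.75° and the knob at 103.6°, so the jar is in line within a few tenths of a degree. The scene view's mask is biased by side faces but agrees within about 1°. Next I'll descend outside the knob.

```bash
cat > br.py <<'E'
from h import *
s=env.observe(); d=np.array(s['position'])[:2]-[.5952,.0302]; a=np.radians(103.5); u=np.r_[np.cos(a),np.sin(a)]; w=np.r_[u[1],-u[0]]
print('radial %.1f lateral %.1f mm'%(1000*d@u,1000*d@w),'push unit',(-u).round(3),'lat unit',w.round(3))
E
python3 -m pendant '[[[3,0,-40],0,-1],[[2,0,-40],0,-1],[[0,0,-25],0,-1],[[0,0,-10],0,-1],[[0,0,0],0,-1]]'; python3 br.py
```

```text
time_s: 12.1
position: [0.543, 0.2648, 0.0924]
tool_rot: [[0.972, 0.23, 0.041], [0.23, -0.973, -0.02], [0.035, 0.029, -0.999]]
ft_force: [0.2, 0.2, 0.1]
grip_width: -0.0001
radial 240.3 lateral 4.0 mm push unit [ 0.233 -0.972] lat unit [0.972 0.233]
```

```bash
python3 -m pendant '[[[-2,-9,-5],0,-1],[[1,-10,0],0,-1],[[2,-8,0],0,-1],[[2,-8,0],0,-1],[[2,-8,0],0,-1]]'; python3 br.py
```

```text
time_s: 12.72
position: [0.5501, 0.2209, 0.0929]
tool_rot: [[0.972, 0.229, 0.05], [0.23, -0.973, -0.014], [0.045, 0.025, -0.999]]
ft_force: [-0.7, 0.8, -0.1]
grip_width: -0.0001
radial 196.0 lateral 0.6 mm push unit [ 0.233 -0.972] lat unit [0.972 0.233]
```

```bash
python3 -m pendant '[[[2,-7,0],0,-1],[[2,-7,0],0,-1],[[1,-5,0],0,-1],[[0,0,0],0,-1]]'; python3 br.py
```

```text
time_s: 13.22
position: [0.5556, 0.1989, 0.0925]
tool_rot: [[0.972, 0.228, 0.049], [0.229, -0.973, -0.015], [0.044, 0.026, -0.999]]
ft_force: [0.8, -0.1, -0.3]
grip_width: -0.0
radial 173.3 lateral 0.9 mm push unit [ 0.233 -0.972] lat unit [0.972 0.233]
```

The finger is well past the middle, so the lever should have snapped over. Retreating outward, up and aside.

```bash
python3 -m pendant '[[[-4,18,0],0,-1],[[-7,30,0],0,-1],[[-4,30,30],0,-1],[[0,20,50],0,-1],[[-20,40,40],0,-1],[[-20,45,0],0,-1],[[-20,45,0],0,-1],[[0,0,0],0,-1],[[0,0,0],0,-1]]'; python3 - <<'E'
from dep2 import *
from rot import report
a,_=grab('top','t7'); b,_=grab('scene','s7')
A=cv2.resize(a[120:220,165:285],(400,333),interpolation=cv2.INTER_CUBIC);B=cv2.resize(b[172:272,222:342],(400,333),interpolation=cv2.INTER_CUBIC)
cv2.imwrite('pics/c7.png',np.hstack([A,B])[:,:,::-1])
meas('t7');meas('s7');report(b)
E
```

```text
time_s: 14.35
position: [0.4707, 0.4438, 0.216]
tool_rot: [[0.971, 0.234, 0.047], [0.235, -0.972, -0.013], [0.043, 0.023, -0.999]]
ft_force: [0.5, -0.2, 0.2]
grip_width: 0.0002
t7 | lid n155 r0.0760 ang -166.66 | peg n14 r0.0980 ang -76.74 | fin n14 r0.1598 ang -166.80 | tip1 n33 r0.1427 ang 103.78
s7 | lid n161 r0.0746 ang -163.88 | peg n21 r0.1020 ang -75.32 | fin n14 r0.1576 ang -165.25 | tip1 n38 r0.1389 ang 102.98
[ 2.45000e+02 -1.78276e+02  9.08300e+01  7.60000e-02]
[ 2.59000e+02  1.07749e+02 -1.65920e+02  7.50000e-02]
rotation: centroid -73.98 axis -76.75
```

View pics/c7.png

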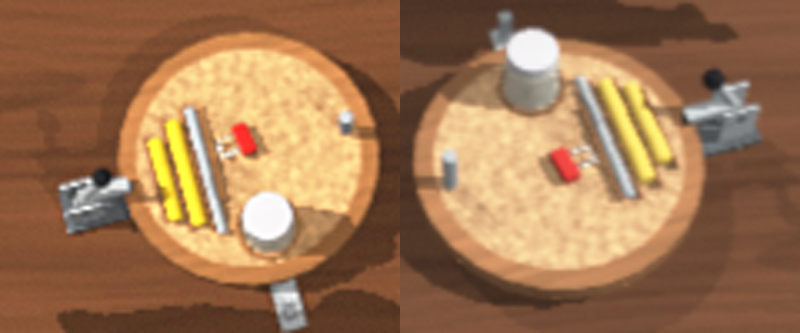

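The lever knob now lies inward at r ≈ 0.142 m with the shoe over the rim, so the brake is on, and everything rides in place. One last cross-check with the colour mask of the now sunlit lid.

```bash
python3 -c "
from jar import *
for n,f in (('top','t7'),('scene','s7')): print(lid(n,np.load('pics/'+f+'.npz')['im'],225))"
```

```text
[('top', np.int32(157), 'mean r 0.0758 ang -166.16', 'circ r 0.0748 ang -166.73 R 0.0232')]
[('scene', np.int32(135), 'mean r 0.0759 ang -165.48', 'circ r 0.0763 ang -165.93 R 0.0222')]
```

```bash
python3 -c "
from rig import ticket
print(ticket.close_job())"
```

```text
the job is handed in; nothing more can be done
None
```

I pushed the turntable about 78° clockwise by its peg, in two goes with a measurement between, until the jar stood in line with the fin. Then I pushed the brake lever over from outside and drew the hand well clear. The job was handed in at about 14.5 s, and it gives no verdict.

**Jar in line:** the last top view puts the lid at −166.2° to −166.7° and the peg at a matching −76.7°. The fin is at −166.5° to −166.8°, so they agree within about 0.5°.

**Brake on:** the knob now sits about 142 mm from the axis, with the shoe over the rim. The disc did not shift measurably when the brake went on.

**Things on the disc:** the pen, both highlighters and the clip are still in their places in the last picture. I did not measure the things on the desk again, but the arm only passed above them.

**Checks that disagreed:**
- The scene camera's colour mask puts the lid at −165.5° to −165.9°.
- Its depth mask, which is skewed by side faces, puts the lid at −163.9° and the fin at −165.2°.
- The turn of the highlighters alone gave −74° to −77°. I used that only for relative changes.

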